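Chock a gas cylinder, then lift the ratchet pawl and back its clamp off

ROBOT

A 6-joint arm with a two-finger parallel gripper is mounted at the origin on a cart in front of the work surface, level with it; the furniture and walls round the work are solid. World frame = base frame: x ahead of the robot, y to its left, z up, the work surface at z = 0. Lengths are in mm, angles in degrees, forces in N, time in s.
With the tool pointing down it reaches from about 350 to 850 mm from the base axis. Payload 8.1 kg.
Tool frame: the origin (TCP) lies on the centre line of the jaws, within the pads' length; the fingertips stand 19 mm ahead of it and the grasp point (between the pads) is the TCP; z points along the fingers, y is the line along which they close (so a half turn about z gives the same grasp; the last joint's range is limited). The gripper opens to 85 mm and grips with 20 to 120 N. Pads are 22 mm wide; open, the fingers measure 114 mm over their backs; the gripper's body (76 mm by 85 mm) begins 54 mm behind the grasp point. The pads swing forward as they close: fully open they stand 13 mm farther back than shut.
Start: joints at [67.701, 7.471, 85.268, -0, 87.261, -4.893], TCP at [179.467, 572.536, 250.292] pointing down, gripper open.
Joint ranges: [-169.43, 169.43], [-51.17, 129.36], [1.28, 143.12], [-76.62, 256.62], [0, 156.53], [-152.29, 152.29]. Speed limits (degrees/s): [136.94, 136.94, 159.86, 180, 180, 180].

INTERFACE

Orientations are given as [roll, pitch, yaw] about the fixed x, y, z axes, in that order (R = Rz(yaw) Ry(pitch) Rx(roll)).
In Python, from bench import r gives the robot as it stands. The module is installed in compiled form; this text tells all that it offers.
- The arm moves only by the tool servo_tool, never from a script. Its arguments are lists of equal length, an entry for each row: "fingers": the finger opening in m, from 0 to 0.0854; "linear": the shift along the tool's x, y, z in m, a list of three; "rotation": the turn, a rotation vector about the tool's x, y, z in degrees, a list of three. A call has 1 to 10 rows; each row is the pose to reach, as a shift and turn from the pose commanded when the call began, along the tool's axes at that moment; what a row does not reach only later rows make up. A row lasts 1/10 s, in which the tool goes at most 50 mm and 8.59 degrees, less where a joint would pass 70% of its speed; a pose out of reach is approached as far as the arm can. A call with a gripper value outside its range is refused whole. The fingers move at their own pace and stop on an object; "force" is the grip in N (left out, the last holds). Time passes only in rows, so rows that repeat a pose let the fingers close. It gives the time, the measured TCP pose, the force, the opening and the grip force at its end, in the units of the state.
- r.sense(): the state, without advancing time (a new reading comes with each control period).
- r.snapshot(name): name is "side" or "top"; returns a dict with "frame" (420x560x3 uint8, red, green, blue), "fx", "fy", "cx", "cy" (pixels), "k1" (the pictures are not rectified: a ray, as slopes to the right and down, at radius r is drawn at 1 + k1 r^2 times it, then the intrinsics apply), "camera_from_world" (4x4, takes a point from world to camera coordinates). Camera axes: x right, y up, looking along -z (the intrinsics and any distortion apply to the point x, -y, -z); pixel columns grow to the right and rows downward; lengths in mm; the calibration is good to about 2 mm. A picture is of the moment at which its call begins. There is no depth.
- r.hand_in(): hands the job in; it is judged then, once.
The state is a dict: "time": time; "joint_pos": joint angles; "qd": joint speeds; "joint_efforts": joint torques, N m; "tool_pos": TCP position; "tcp_rot": TCP orientation; "ft_force": force on the tool from outside, world axes, zero at the start; "wrist_torque": the same for the moment, N m; "finger_gap": finger opening in mm; "grip_force": force on a finger pad.
Only numpy, scipy, OpenCV 4.12 (cv2) and the standard library are available. Lean on these libraries where they do the work, as an engineer would, in place of code of your own. Each camera call takes 0.05 s, during which the arm holds its last target. There are 200 camera calls.

TASK

The steel gas cylinder is held on the sloping bed by a ratchet clamp. First push the wedge chock, nose first and flat on the bed, up snug against the middle of the cylinder's low side, so that the cylinder cannot roll; then squeeze the red trigger post towards the black grip post to lift the pawl off the ratchet wheel, and keep it squeezed while you swing the yellow clamp arm out to its open stop. Let go of everything and leave the cylinder lying where it was, resting on the chock, with the bottles and the tape roll undisturbed.

Things in the scene. Friction and masses are not known exactly. Their poses are not given: they have to be found in the camera images.
- clamp: fixed bench clamp: grey foot (x -125 to +91, y -93 to +218 mm), blue sloping bed, yellow arm. Origin on the worktop under the bed; x runs uphill, square to the cylinder; y along the cylinder; z up. Two back stops touch the cylinder's high side; the jaw's sprung pad presses its low side (4 N) at y = 62 mm; jaw leg: y = 50 mm outward, x -35 to 0, up to 78 mm high
- bed_edge (a point): middle of the bed's low edge, on its surface, 12 mm above the worktop, at x = -120 mm of the clamp. The bed is a plane 200 mm long (x) and 170 mm wide (y) that rises from here towards the clamp's +x at 0.14 rad (8 deg). Axes of the clamp (level, not sloped)
- cylinder_mid (a point): centre (on the axis, half-way along) of the loose steel gas cylinder with a green band; barrel 60 mm diameter, 160 mm long plus valve stub, 0.4 to 0.8 kg, lying along the clamp's y. Starts at x = 30, y = 0, z = 63.4 mm in the clamp frame. Unchocked, it rolls down the bed when the clamp opens
- chock_grip (a point): centre of the yellow grip rib of the loose chock, 45 mm above its underside. Black wedge 92 long (x) x 60 wide (y) x 25 mm high; nose to +x, 68 mm ahead of this point; face slopes 40 deg from 2 mm up. Rib 24 wide (y), 40 long (x), from 25 to 62 mm up. Snug on the bed, this point is 81 mm downhill of the cylinder's centre along the bed, and 15 mm higher off the bed. 0.16 to 0.26 kg
- pivot (a point): point on the upright pivot axis of the yellow clamp arm, 100 mm above the worktop. The fixed steel ratchet wheel (72 mm across, 24 teeth, lying flat, its hub up to 74 mm high) is centred on this axis
- grip_post (a point): point 100 mm above the worktop on the black upright grip post, which is fixed to the clamp arm; 14 mm diameter, top at 118 mm, free to grip above 62 mm. Axes of the arm (those of the clamp while clamped)
- trigger_post (a point): point 100 mm above the worktop on the red upright trigger post on the pawl's tail; 14 mm diameter, top at 118 mm, free to grip above 62 mm. At rest 46 mm from the grip post on its +y side (arm axes), 60 mm over both posts; squeezed home the two axes are about 19 mm apart. Axes of the pawl
- clamp_arm (a joint): angle of the clamp arm, rad: 0 clamped; grows as it opens, clockwise from above: the posts (130 mm from the pivot) swing to the clamp's +y, the jaw away from the cylinder; stop at 0.80. Pushed tighter it gives a little, to -0.06. It stays where it is left (friction 0.15 N m)
- pawl (a joint): angle of the sprung pawl on the arm, rad: 0 engaged, 0.36 fully lifted (stop), clear of the teeth above 0.30. Squeezing the trigger takes 5 N at first, 10 N fully home. Engaged, it blocks opening at each tooth (15 deg apart); it binds if the arm is pulled open before the trigger is home, and drops back when let go
- red_cap_bottle_mid (a point): bystander: plastic bottle with red cap, 56 mm diameter, 115 mm high, half-way up
- blue_cap_bottle_mid (a point): bystander: plastic bottle with blue cap, 51 mm diameter, 96 mm high, half-way up
- tape_roll_mid (a point): bystander: green tape roll lying flat, 68 mm diameter, 19 mm high, half-way up

How it is judged (in metres and radians):
On the way, in this order (a step that is already met when the one before it is completed fails the run):
1. the chock lies on the bed, snug against the middle of the cylinder's low side, with the clamp still closed (x of cylinder_mid in the frame of chock_grip between 0.07 and 0.0855 m and y of cylinder_mid in the frame of chock_grip between -0.025 and 0.025 m and z of cylinder_mid in the frame of chock_grip between -0.021 and -0.009 m and value of joint clamp_arm below 0.05 rad), for 0.3 s.
2. the trigger is squeezed, the pawl lifted off the wheel (value of joint pawl above 0.25 rad), for 0.1 s.
3. the clamp arm is swung open (value of joint clamp_arm above 0.6 rad), for 0.1 s.
At the end, for the whole second after the job is handed in: The clamp arm stays open by at least 0.60 rad with the trigger let go (posts more than 30 mm apart), the chock lies flat on the bed within 4 mm of touching the cylinder's low side and within 25 mm of its middle, and the cylinder lies within 10 mm of where it started (value of joint clamp_arm above 0.6 rad and x of cylinder_mid in the frame of chock_grip between 0.07 and 0.0855 m and y of cylinder_mid in the frame of chock_grip between -0.025 and 0.025 m and z of cylinder_mid in the frame of chock_grip between -0.021 and -0.009 m and distance of cylinder_mid from where it was at the start of the episode below 0.01 m and velocity of joint clamp_arm below 0.05 rad/s and distance between grip_post and trigger_post above 0.03 m).
It fails at once if the cylinder rolls or is pushed more than 20 mm from its place (distance of cylinder_mid from where it was at the start of the episode above 0.02 m).
It fails at once if the red cap bottle is moved more than 20 mm (distance of red_cap_bottle_mid from where it was at the start of the episode above 0.02 m).
It fails at once if the blue cap bottle is moved more than 20 mm (distance of blue_cap_bottle_mid from where it was at the start of the episode above 0.02 m).
It fails at once if the tape roll is moved more than 20 mm (distance of tape_roll_mid from where it was at the start of the episode above 0.02 m).
It also fails if it takes over 61 s, if anything falls off the work surface, if the arm or the gripper's body presses on something with over 40 N, if the wrist force passes 120 N, or if a joint passes its speed limit or range.

## Working session

There is one attempt and no reset: what is moved stays moved. The work goes in short steps, Python scripts to look and compute and a tool call to move; the robot and the scene stay as the last step left them, time stands still between calls to the robot, and variables do not carry over. Pictures are saved under pics/ and viewed, at most 10 in all, crops included, and the job is handed in when it is done.

Besides the shell and the picture viewer there is one more tool, called after "Emit:" as name(argument=value, ...), one argument or row to a line, values as JSON. servo_tool: Moves the arm, as the interface text tells. Its arguments: {"type":"object","properties":{"fingers":{"type":"array","items":{"type":"number"}},"linear":{"type":"array","items":{"type":"array","items":{"type":"number"}}},"rotation":{"type":"array","items":{"type":"array","items":{"type":"number"}}},"force":{"type":"number"}},"required":["fingers","linear","rotation"]}

```bash
mkdir -p pics; cat > h.py <<'E'
import numpy as np, cv2
from bench import r
def shot(n,f):
    s=r.snapshot(n); np.savez(f'pics/{f}.npz',**{k:np.array(s[k]) for k in s}); 
    cv2.imwrite(f'pics/{f}.png',cv2.cvtColor(np.array(s['frame'],dtype=np.uint8),cv2.COLOR_RGB2BGR)); return s
def load(f): return np.load(f'pics/{f}.npz')
def ray(s,u,v):
    d=np.array([(u-s['cx'])/s['fx'],(v-s['cy'])/s['fy']]); p=d.copy()
    for _ in range(20): p=d/(1+s['k1']*(p@p))
    T=s['camera_from_world']; R=T[:3,:3]; o=-R.T@T[:3,3]
    return o,R.T@np.array([p[0],-p[1],-1])
def atz(s,u,v,z):
    o,d=ray(s,u,v); return o+d*(z-o[2])/d[2]
def proj(s,P):
    T=s['camera_from_world']; c=T[:3,:3]@np.array(P,float)+T[:3,3]
    q=np.array([c[0],-c[1]])/-c[2]; q=q*(1+s['k1']*(q@q))
    return np.array([q[0]*s['fx']+s['cx'],q[1]*s['fy']+s['cy']])
E
python3 - <<'E'
from h import *
for n in('top','side'):
    s=shot(n,n+'1'); print(n,s['fx'],s['k1'],np.array(s['camera_from_world']).round(3).tolist())
    im=cv2.imread(f'pics/{n}1.png'); cv2.imwrite(f'pics/{n}1b.png',cv2.resize(im,(800,600),interpolation=cv2.INTER_CUBIC))
print(r.sense())
E
```

```text
top 471.039091500752 0.018307502076789564 [[-0.003, -1.0, 0.01, -8.677], [0.988, -0.002, 0.157, -588.503], [-0.157, 0.01, 0.988, -1445.528], [0.0, 0.0, 0.0, 1.0]]
side 405.4116645191091 0.040821776059415935 [[0.99, -0.141, 0.022, -574.647], [0.028, 0.346, 0.938, -106.147], [-0.14, -0.928, 0.346, -1132.84], [0.0, 0.0, 0.0, 1.0]]
{'time': 0.1, 'joint_pos': array([ 6.76990485e+01,  7.51068764e+00,  8.53248031e+01, -5.21663659e-05,
        8.72619275e+01, -4.89383028e+00]), 'qd': array([-0.10469373,  0.00427984, -0.09594744,  0.01510689,  0.076771  ,
        0.09019761]), 'joint_efforts': array([ 5.60140106e-04, -5.70948207e+01, -5.01940084e+01, -2.27710116e-04,
        8.15639592e-03, -1.41620552e-05]), 'tool_pos': array([179.30063842, 572.08310866, 249.33338173]), 'tcp_rot': array([-1.79902932e+02, -8.25879560e-03,  1.62592874e+02]), 'ft_force': array([-0.55789155, -0.25365211, -0.38716752]), 'wrist_torque': array([ 0.01829191, -0.06319656, -0.02713655]), 'grip_force': 0.0, 'finger_gap': 85.44585823349873}
```

View pics/top1b.png

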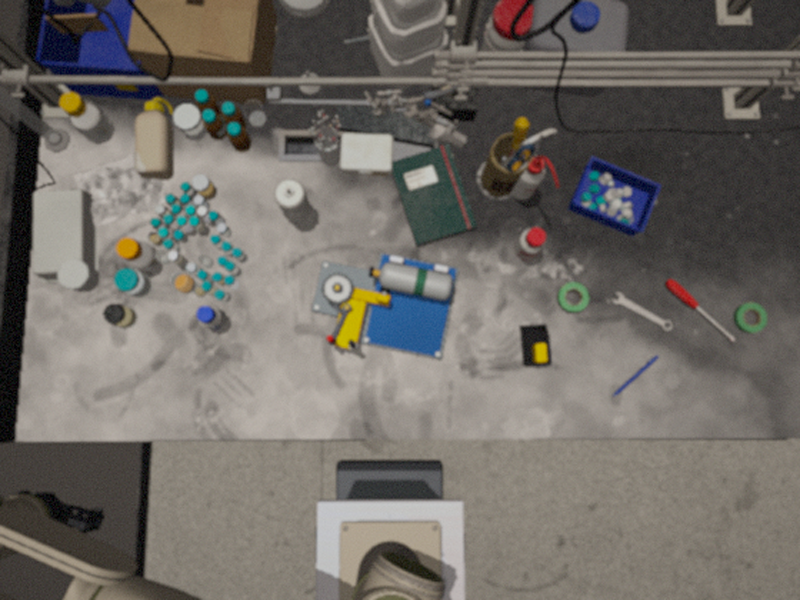

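View pics/side1b.png

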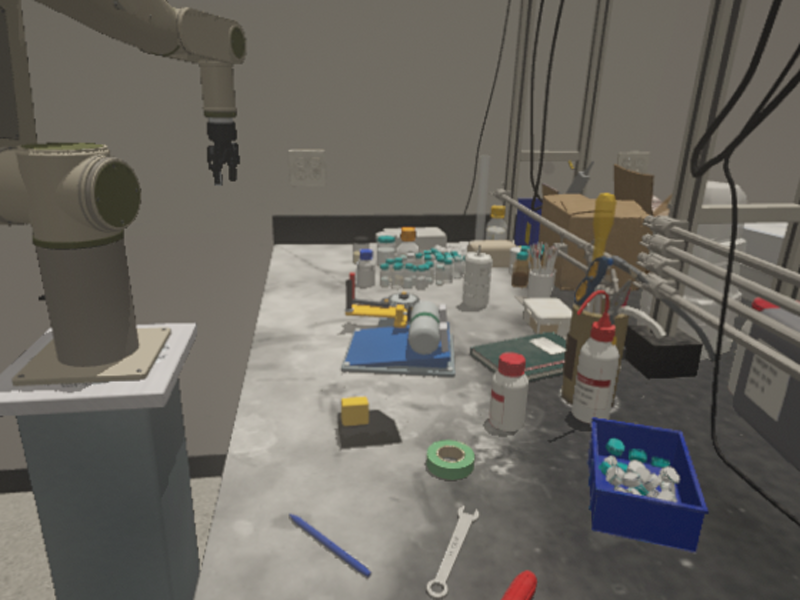

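The top view has clamp, cylinder and chock at about (390,310) and (536,346) in the 800x600 picture. World +x is up and +y is left. I'll take an enlarged crop next.

```bash
python3 - <<'E'
from h import *
im=cv2.imread('pics/top1.png')[165:265,210:410]
cv2.imwrite('pics/crop1.png',cv2.resize(im,(800,400),interpolation=cv2.INTER_CUBIC))
E
```

```text
(no output)
```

View pics/crop1.png

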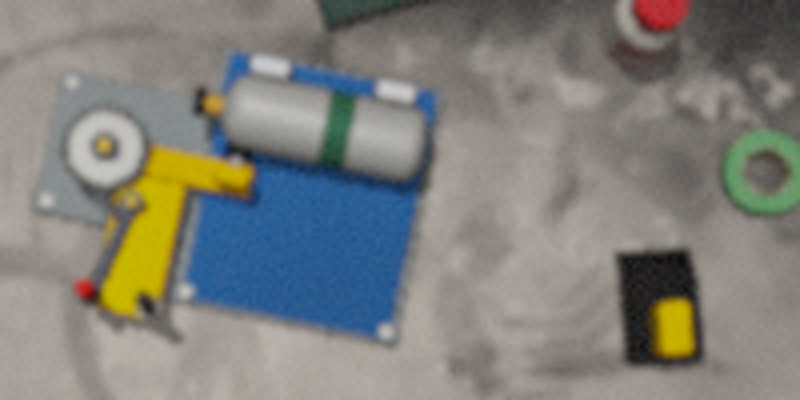

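```bash
cat >> h.py <<'E'
from scipy.optimize import least_squares
def fit(s,obj,px,x0):
    obj=np.array(obj,float); px=np.array(px,float)
    def W(p):
        c,sn=np.cos(p[2]),np.sin(p[2]); return [np.array([p[0]+c*a-sn*b,p[1]+sn*a+c*b,z]) for a,b,z in obj]
    f=lambda p:(np.array([proj(s,w) for w in W(p)])-px).ravel()
    return least_squares(f,x0,x_scale=[1,1,.01]),f
E
python3 - <<'E'
from h import *
s=load('top1'); c=lambda u,v:((u+.5)/4-.5+210,(v+.5)/4-.5+165)
hi=12+200*np.sin(.14); xl=-120+200*np.cos(.14)
obj=[(-120,85,12),(-120,-85,12),(xl,85,hi),(xl,-85,hi)]
px=[c(178,298),c(396,343),c(235,52),c(438,92)]
g=atz(s,*c(310,200),25)
R,f=fit(s,obj,px,[g[0],g[1],-.2]); print(R.x,np.degrees(R.x[2]),R.fun.round(1))
X,Y,t=R.x; M=np.array([[np.cos(t),-np.sin(t)],[np.sin(t),np.cos(t)]])
for n,u,v,z in(('pivot',105,146,74),('trig',84,288,118),('grip',147,303,118),('cyltop',342,130,93)):
    P=atz(s,*c(u,v),z); print(n,P.round(1),(M.T@(P[:2]-[X,Y])).round(1))
print('cyl',M@[30,0]+[X,Y],proj(s,list(M@[30,0]+[X,Y])+[93]), c(342,130))
obj=[(-20,12,62),(20,12,62),(20,-12,62),(-20,-12,62),(68,30,0),(68,-30,2)]
px=[c(658,357),c(655,299),c(691,297),c(695,356),c(618,254),c(688,250)]
g=atz(s,*c(676,327),62)
R,f=fit(s,obj,px,[g[0],g[1],.05]);print('chock',R.x,np.degrees(R.x[2]),R.fun.round(1))
for n,u,v,z in(('red',662,5,115),('tape',765,172,19)): print(n,atz(s,*c(u,v),z).round(1))
s2=load('side1'); k=800/560
for P in ([*R.x[:2],62],[X,Y,0]): print('side800',proj(s2,P)*k)
E
```

```text
[ 5.93749276e+02 -5.22986481e+01 -2.02014594e-01] -11.574583619606605 [ 1.3 -0.1 -1.2 -0.8 -0.7  0.3  0.5  0.7]
pivot [605.9 114.2  74. ] [-21.5 165.5]
trig [490.9 125.4 118. ] [-136.4  153.5]
grip [479.5  78.4 118. ] [-138.1  105.2]
cyltop [614.8 -69.5  93. ] [ 24.1 -12.6]
cyl [623.13920627 -58.317949  ] [291.48668724 194.46550306] (295.125, 197.125)
chock [ 4.64076002e+02 -3.27429170e+02  2.78296453e-02] 1.5945212209613935 [ 0.8 -0.6  0.7  1.  -0.6  1.2 -0.7 -0.6 -0.6 -0.7  0.4 -0.3]
red [ 707.8 -314.7  115. ]
tape [ 593.2 -414.8   19. ]
side800 [352.4544211  398.38675441]
side800 [407.52777977 353.3165195 ]
```

```bash
cat >> h.py <<'E'
def rot(t): return np.array([[np.cos(t),-np.sin(t)],[np.sin(t),np.cos(t)]])
CL=[593.7,-52.3,-.202]; CH=[464.1,-327.4,.028]
def cw(p,F=None):
    F=CL if F is None else F
    return np.array([*(rot(F[2])@np.array(p[:2])+F[:2]),p[2]])
def segs():
    L=[]; th=.14
    bed=lambda d,y,h=0:cw((-120+d*np.cos(th)-h*np.sin(th),y,12+d*np.sin(th)+h*np.cos(th)))
    for a,b in(((0,85),(0,-85)),((0,-85),(200,-85)),((200,-85),(200,85)),((200,85),(0,85))): L.append((bed(*a),bed(*b)))
    for h in(-1,1): L.append((cw((30+h*30*np.cos(th),80,63.4+h*30*np.sin(th))),cw((30+h*30*np.cos(th),-80,63.4+h*30*np.sin(th)))))
    for x,y in((-137.5,107.5),(-137.5,153.5)): L.append((cw((x,y,62)),cw((x,y,118))))
    L.append((cw((-21.5,165.5,74)),cw((-21.5,165.5,100))))
    q=[(-20,12),(20,12),(20,-12),(-20,-12)]
    for i in range(4): L.append((cw((*q[i],62),CH),cw((*q[(i+1)%4],62),CH)))
    q=[(-24,30),(68,30),(68,-30),(-24,-30)]
    for i in range(4): L.append((cw((*q[i],0),CH),cw((*q[(i+1)%4],0),CH)))
    return L
def overlay(f,x0,y0,w,h,k):
    s=load(f); im=cv2.resize(cv2.imread(f'pics/{f}.png')[y0:y0+h,x0:x0+w],None,fx=k,fy=k,interpolation=cv2.INTER_CUBIC)
    t=lambda P:tuple(int(round(v)) for v in ((proj(s,P)-[x0,y0]+.5)*k-.5))
    for a,b in segs(): cv2.line(im,t(a),t(b),(255,0,255),1,cv2.LINE_AA)
    return im
E
python3 - <<'E'
from h import *
a=overlay('top1',210,165,175,100,4)
b=overlay('side1',225,180,130,140,4)[:560]
cv2.imwrite('pics/ov1.png',a); 
c=cv2.resize(b,(520,560)); cv2.imwrite('pics/ov2.png',c)
E
```

```text
(no output)
```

View pics/ov1.png

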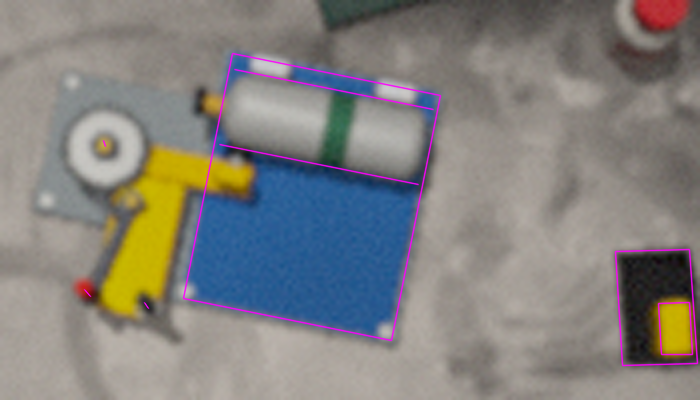

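View pics/ov2.png

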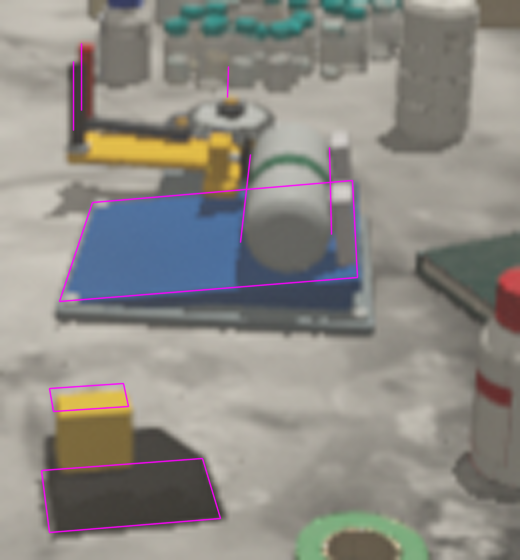

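The overlay fits the bed and posts to about 2 mm. The chock should move about +2 mm in x with a slightly larger yaw. Next I plan the move above the chock.

```bash
cat >> h.py <<'E'
from scipy.spatial.transform import Rotation as Ro
CH=[466,-327,.04]
def ori(psi,tilt=0): # tool y along heading+90, tool x backwards
    return Ro.from_euler('ZY',[psi,-tilt])*Ro.from_euler('Y',np.pi)
def plan(*wp):
    q=r.sense(); p=q['tool_pos']; R=Ro.from_euler('xyz',q['tcp_rot'],degrees=True)
    print('t',q['time'],'p',p.round(1),'rpy',q['tcp_rot'].round(1),'F',q['ft_force'].round(1),'gap',round(q['finger_gap'],1),round(q['grip_force'],1))
    for P,O in wp: print((R.inv().apply(np.array(P)-p)/1000).round(4).tolist(),(R.inv()*O).as_rotvec(degrees=True).round(2).tolist())
E
python3 - <<'E'
from h import *
plan(([430,250,240],ori(.04)),([455,-150,200],ori(.04)),([466,-327,140],ori(.04)))
E
```

```text
t 0.1 p [179.3 572.1 249.3] rpy [-179.9   -0.   162.6] F [-0.6 -0.3 -0.4] gap 85.4 0.0
[-0.3356, -0.2323, 0.0097] [-0.09, -0.02, -19.7]
[-0.4791, -0.6065, 0.0503] [-0.09, -0.02, -19.7]
[-0.5426, -0.772, 0.1106] [-0.09, -0.02, -19.7]
```

Emit:
servo_tool(
  fingers=[0.085, 0.085, 0.085, 0.085, 0.085, 0.085, 0.085, 0.085, 0.085, 0.085],
  linear=[
    [-0.336, -0.232, 0.01],
    [-0.336, -0.232, 0.01],
    [-0.336, -0.232, 0.01],
    [-0.336, -0.232, 0.01],
    [-0.336, -0.232, 0.01],
    [-0.336, -0.232, 0.01],
    [-0.336, -0.232, 0.01],
    [-0.336, -0.232, 0.01],
    [-0.336, -0.232, 0.01],
    [-0.479, -0.606, 0.05],
  ],
  rotation=[
    [0, 0, -19.7],
    [0, 0, -19.7],
    [0, 0, -19.7],
    [0, 0, -19.7],
    [0, 0, -19.7],
    [0, 0, -19.7],
    [0, 0, -19.7],
    [0, 0, -19.7],
    [0, 0, -19.7],
    [0, 0, -19.7],
  ],
)

```text
time: 1.1
tool_pos: [434.6, 201.8, 235.5]
tcp_rot: [179.9, 0.0, -177.7]
ft_force: [0.0, -1.0, 0.2]
finger_gap: 85.1
grip_force: 0.0
```

```bash
python3 - <<'E'
from h import *
plan(([466,-327,140],ori(.04)))
E
```

```text
t 1.1 p [434.6 201.8 235.5] rpy [ 179.9    0.  -177.7] F [ 0.  -1.   0.2] gap 85.1 0.0
[-0.0097, -0.5298, 0.0946] [0.1, 0.03, 0.05]
```

Emit:
servo_tool(
  fingers=[0.075, 0.075, 0.075, 0.075, 0.075, 0.075, 0.075, 0.075, 0.075, 0.075],
  linear=[
    [-0.01, -0.53, 0.06],
    [-0.01, -0.53, 0.06],
    [-0.01, -0.53, 0.06],
    [-0.01, -0.53, 0.06],
    [-0.01, -0.53, 0.06],
    [-0.01, -0.53, 0.06],
    [-0.01, -0.53, 0.06],
    [-0.01, -0.53, 0.06],
    [-0.01, -0.53, 0.06],
    [-0.01, -0.53, 0.06],
  ],
  rotation=[
    [0, 0, 0],
    [0, 0, 0],
    [0, 0, 0],
    [0, 0, 0],
    [0, 0, 0],
    [0, 0, 0],
    [0, 0, 0],
    [0, 0, 0],
    [0, 0, 0],
    [0, 0, 0],
  ],
)

```text
time: 2.1
tool_pos: [462.8, -296.5, 178.5]
tcp_rot: [180.0, -0.0, -177.7]
ft_force: [1.1, 0.6, 0.4]
finger_gap: 74.7
grip_force: 0.0
```

Emit:
servo_tool(
  fingers=[0.075, 0.075, 0.075],
  linear=[
    [0, -0.035, 0.035],
    [0, -0.035, 0.035],
    [0, -0.035, 0.035],
  ],
  rotation=[
    [0, 0, 0],
    [0, 0, 0],
    [0, 0, 0],
  ],
)

```text
time: 2.4
tool_pos: [463.4, -329.2, 142.0]
tcp_rot: [179.8, -0.2, -177.8]
ft_force: [0.2, 0.3, 0.0]
finger_gap: 74.9
grip_force: 0.0
```

```bash
python3 - <<'E'
from h import *
plan(([466,-327,120],ori(.04)),([466,-327,47],ori(.04)))
shot('side','side2'); a=overlay('side2',225,230,80,95,6); cv2.imwrite('pics/ov3.png',a)
E
```

```text
t 2.4 p [ 463.4 -329.2  142. ] rpy [ 179.8   -0.2 -177.8] F [0.2 0.3 0. ] gap 74.9 0.0
[-0.0027, 0.0021, 0.022] [0.2, -0.17, -0.08]
[-0.003, 0.0018, 0.095] [0.2, -0.17, -0.08]
```

View pics/ov3.png

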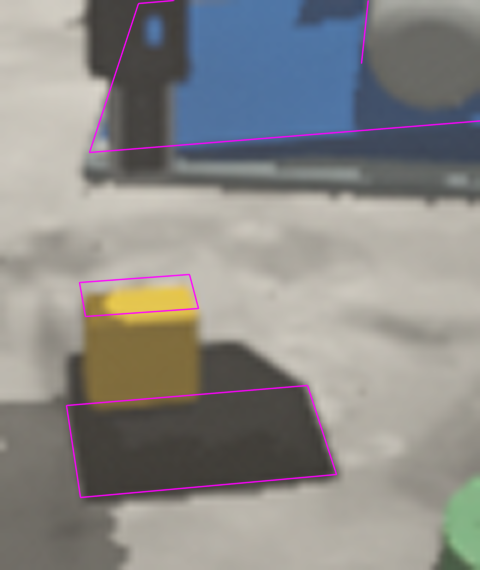

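The rib lies within about 3 mm of the model (front top edge at about (85..198, 318)). That's good enough, so I descend and grip.

Emit:
servo_tool(
  fingers=[0.075, 0.075, 0.075, 0.075, 0.075, 0.024, 0.02, 0.01, 0.01, 0.01],
  linear=[
    [-0.003, 0, 0.03],
    [-0.003, 0, 0.055],
    [-0.003, 0, 0.075],
    [-0.003, 0, 0.094],
    [-0.003, 0, 0.094],
    [-0.003, 0, 0.094],
    [-0.003, 0, 0.094],
    [-0.003, 0, 0.094],
    [-0.003, 0, 0.094],
    [-0.003, 0, 0.094],
  ],
  rotation=[
    [0.2, 0, 0],
    [0.2, 0, 0],
    [0.2, 0, 0],
    [0.2, 0, 0],
    [0.2, 0, 0],
    [0.2, 0, 0],
    [0.2, 0, 0],
    [0.2, 0, 0],
    [0.2, 0, 0],
    [0.2, 0, 0],
  ],
  force=40,
)

```text
time: 3.45
tool_pos: [468.4, -330.4, 51.9]
tcp_rot: [-179.7, 0.1, -177.7]
ft_force: [-0.1, 2.3, 6.8]
finger_gap: 23.4
grip_force: 40.5
```

Emit:
servo_tool(
  fingers=[0.01, 0.01, 0.01, 0.01, 0.01, 0.01],
  linear=[
    [0, 0, 0],
    [0, 0, 0],
    [0, 0, -0.02],
    [0, 0, -0.05],
    [0, 0, -0.1],
    [0, 0, -0.1],
  ],
  rotation=[
    [0, 0, 0],
    [0, 0, 0],
    [0, 0, 0],
    [0, 0, 0],
    [0, 0, 0],
    [0, 0, 0],
  ],
)

```text
time: 4.05
tool_pos: [470.8, -332.4, 158.6]
tcp_rot: [-179.3, 0.5, -177.7]
ft_force: [1.3, -1.8, -1.6]
finger_gap: 23.5
grip_force: 39.9
```

```bash
cat >> h.py <<'E'
th=.14
def bedpose(d,dy,h): # chock_grip pose, d mm downhill of snug, h above bed
    b=np.array([-120,0,12.]); ux=np.array([np.cos(th),0,np.sin(th)]); n=np.array([-np.sin(th),0,np.cos(th)])
    c=np.array([30,0,63.4]); p=c-(81+d)*ux+(15+h)*n+[0,dy,0]
    return cw(p), ori(CL[2],th)
E
python3 - <<'E'
from h import *
plan(bedpose(35,0,50),bedpose(35,0,6))
shot('side','side3'); shot('top','top3')
a=cv2.resize(load('side3')['frame'][185:315,210:370,::-1],None,fx=4,fy=4,interpolation=cv2.INTER_CUBIC); cv2.imwrite('pics/s3.png',a)
E
```

```text
t 4.05 p [ 470.8 -332.4  158.6] rpy [-179.3    0.5 -177.7] F [ 1.3 -1.8 -1.6] gap 23.5 39.9
[-0.0423, 0.298, 0.0438] [0.36, -7.38, 13.88]
[-0.0479, 0.2971, 0.0875] [0.36, -7.38, 13.88]
```

View pics/s3.png

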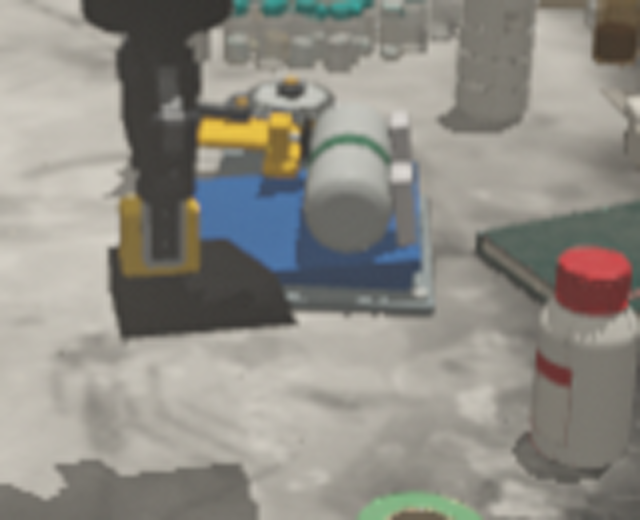

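```bash
python3 - <<'E'
from h import *
plan(bedpose(35,0,57),bedpose(35,0,13))
s=load('side3'); t=load('top3')
print(r.sense()['joint_pos'].round(2))
for u,v in((122,338),(297,322)): 
  print(((u+.5)/4-.5+210,(v+.5)/4-.5+185))
for z in(95,100,105,110,115): print(z,[atz(s,(u+.5)/4-.5+210,(v+.5)/4-.5+185,z).round(1).tolist() for u,v in((122,338),(297,322))])
E
```

```text
t 4.15 p [ 468.3 -330.4  152.3] rpy [-179.6    0.2 -177.7] F [ 0.1  0.  -2.1] gap 23.4 39.9
[-0.0441, 0.2958, 0.0321] [0.63, -7.77, 13.86]
[-0.0499, 0.2946, 0.0757] [0.63, -7.77, 13.86]
[ -40.24    6.85   96.36   -0.15   76.42 -132.49]
(240.125, 269.125)
(283.875, 265.125)
95 [[449.4, -343.3, 95.0], [542.8, -335.2, 95.0]]
100 [[448.9, -352.5, 100.0], [541.2, -344.4, 100.0]]
105 [[448.5, -361.7, 105.0], [539.7, -353.7, 105.0]]
110 [[448.0, -370.9, 110.0], [538.1, -363.0, 110.0]]
115 [[447.6, -380.1, 115.0], [536.5, -372.3, 115.0]]
```

Emit:
servo_tool(
  fingers=[0.01, 0.01, 0.01, 0.01, 0.01, 0.01, 0.01, 0.01, 0.01, 0.01],
  linear=[
    [-0.006, 0.042, 0.005],
    [-0.012, 0.084, 0.01],
    [-0.019, 0.127, 0.014],
    [-0.025, 0.169, 0.018],
    [-0.032, 0.211, 0.023],
    [-0.038, 0.253, 0.027],
    [-0.044, 0.296, 0.032],
    [-0.044, 0.296, 0.032],
    [-0.044, 0.296, 0.032],
    [-0.044, 0.296, 0.032],
  ],
  rotation=[
    [0.1, -1, 2],
    [0.2, -2, 4],
    [0.3, -3.3, 6],
    [0.4, -4.4, 8],
    [0.4, -5.5, 10],
    [0.5, -6.6, 12],
    [0.6, -7.8, 13.9],
    [0.6, -7.8, 13.9],
    [0.6, -7.8, 13.9],
    [0.6, -7.8, 13.9],
  ],
)

```text
time: 5.15
tool_pos: [498.8, -32.7, 116.2]
tcp_rot: [179.9, 7.7, 168.4]
ft_force: [-0.2, -0.5, -2.3]
finger_gap: 23.7
grip_force: 40.0
```

Emit:
servo_tool(
  fingers=[0.01, 0.01],
  linear=[
    [0, 0, 0],
    [0, 0, 0],
  ],
  rotation=[
    [0, 0, 0],
    [0, 0, 0],
  ],
)

```text
time: 5.35
tool_pos: [499.5, -33.2, 117.0]
tcp_rot: [179.9, 7.8, 168.3]
ft_force: [-0.7, -0.1, -1.9]
finger_gap: 23.2
grip_force: 40.0
```

```bash
python3 - <<'E'
from h import *
plan(bedpose(35,0,13),bedpose(35,0,7))
shot('side','side4'); shot('top','top4')
a=cv2.resize(load('side4')['frame'][170:290,220:350,::-1],None,fx=4,fy=4,interpolation=cv2.INTER_CUBIC)
b=cv2.resize(load('top4')['frame'][165:265,220:330,::-1],None,fx=4,fy=4,interpolation=cv2.INTER_CUBIC)
o=np.zeros((480,960,3),np.uint8); o[:480,:520]=a; o[:400,520:]=b; cv2.imwrite('pics/s4.png',cv2.resize(o,(800,400)))
E
```

```text
t 5.35 p [499.5 -33.2 117. ] rpy [179.9   7.8 168.3] F [-0.7 -0.1 -1.9] gap 23.2 40.0
[-0.0016, 0.0002, 0.0427] [0.13, -0.19, -0.15]
[-0.0016, 0.0001, 0.0487] [0.13, -0.19, -0.15]
```

View pics/s4.png

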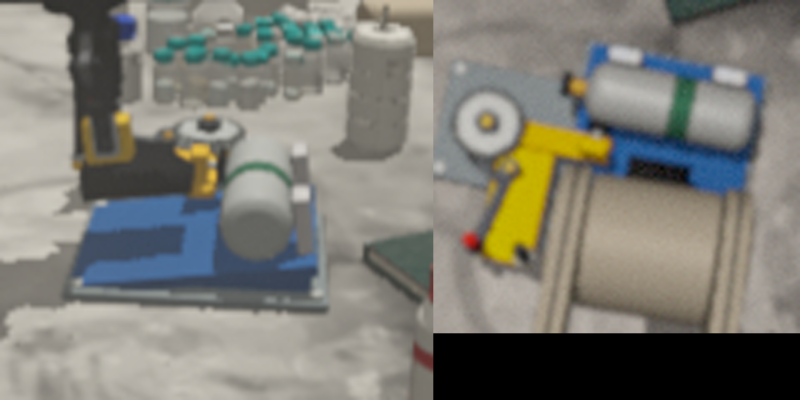

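The chock hangs above the bed, nose uphill at about (180,150), aligned with the cylinder. I lower it now.

Emit:
servo_tool(
  fingers=[0.01, 0.01, 0.01, 0.01, 0.01, 0.01, 0.01, 0.01],
  linear=[
    [0, 0, 0.015],
    [0, 0, 0.03],
    [0, 0, 0.038],
    [0, 0, 0.042],
    [0, 0, 0.045],
    [0, 0, 0.046],
    [0, 0, 0.047],
    [0, 0, 0.047],
  ],
  rotation=[
    [0, 0, 0],
    [0, 0, 0],
    [0, 0, 0],
    [0, 0, 0],
    [0, 0, 0],
    [0, 0, 0],
    [0, 0, 0],
    [0, 0, 0],
  ],
)

```text
time: 6.25
tool_pos: [506.1, -33.3, 70.9]
tcp_rot: [179.8, 7.9, 168.4]
ft_force: [-0.2, 0.6, -1.7]
finger_gap: 23.7
grip_force: 40.0
```

Emit:
servo_tool(
  fingers=[0.01, 0.01, 0.01, 0.01],
  linear=[
    [0, 0, 0.001],
    [0, 0, 0.002],
    [0, 0, 0.002],
    [0, 0, 0.002],
  ],
  rotation=[
    [0, 0, 0],
    [0, 0, 0],
    [0, 0, 0],
    [0, 0, 0],
  ],
)

```text
time: 6.65
tool_pos: [506.2, -33.3, 68.7]
tcp_rot: [179.8, 7.9, 168.4]
ft_force: [0.1, -0.3, -1.2]
finger_gap: 23.4
grip_force: 40.1
```

Emit:
servo_tool(
  fingers=[0.01, 0.01, 0.01, 0.01],
  linear=[
    [0, 0, 0.001],
    [0, 0, 0.002],
    [0, 0, 0.002],
    [0, 0, 0.002],
  ],
  rotation=[
    [0, 0, 0],
    [0, 0, 0],
    [0, 0, 0],
    [0, 0, 0],
  ],
)

```text
time: 7.05
tool_pos: [506.5, -33.1, 68.3]
tcp_rot: [179.8, 7.8, 168.4]
ft_force: [-14.0, 4.1, 20.4]
finger_gap: 23.5
grip_force: 43.0
```

Emit:
servo_tool(
  fingers=[0.01, 0.01, 0.01, 0.01],
  linear=[
    [0, 0, 0.001],
    [0, 0, 0.001],
    [0, 0, 0.001],
    [0, 0, 0.001],
  ],
  rotation=[
    [0, 0, 0],
    [0, 0, 0],
    [0, 0, 0],
    [0, 0, 0],
  ],
)

```text
time: 7.45
tool_pos: [506.5, -33.1, 68.3]
tcp_rot: [179.9, 7.8, 168.4]
ft_force: [-23.6, 4.5, 32.9]
finger_gap: 23.4
grip_force: 44.9
```

Emit:
servo_tool(
  fingers=[0.01, 0.01, 0.01, 0.01, 0.01, 0.01, 0.01, 0.01, 0.01, 0.01],
  linear=[
    [0, 0, -0.0025],
    [-0.002, 0, -0.0025],
    [-0.005, 0, -0.0025],
    [-0.01, 0, -0.0025],
    [-0.015, 0, -0.0025],
    [-0.019, 0, -0.0025],
    [-0.022, 0, -0.0025],
    [-0.024, 0, -0.0025],
    [-0.025, 0, -0.0025],
    [-0.025, 0, -0.0025],
  ],
  rotation=[
    [0, 0, 0],
    [0, 0, 0],
    [0, 0, 0],
    [0, 0, 0],
    [0, 0, 0],
    [0, 0, 0],
    [0, 0, 0],
    [0, 0, 0],
    [0, 0, 0],
    [0, 0, 0],
  ],
)

```text
time: 8.45
tool_pos: [529.6, -38.1, 71.6]
tcp_rot: [179.8, 7.7, 168.4]
ft_force: [-12.7, 3.2, 14.8]
finger_gap: 23.5
grip_force: 42.1
```

```bash
python3 - <<'E'
from h import *
plan(bedpose(0,0,7))
E
```

```text
t 8.45 p [529.6 -38.1  71.6] rpy [179.8   7.7 168.4] F [-12.7   3.2  14.8] gap 23.5 42.1
[-0.0126, -0.0011, -0.0006] [0.15, -0.34, -0.05]
```

Emit:
servo_tool(
  fingers=[0.01, 0.01, 0.01, 0.01, 0.01, 0.01],
  linear=[
    [-0.002, 0, -0.0003],
    [-0.004, 0, -0.0005],
    [-0.006, 0, -0.0005],
    [-0.008, 0, -0.0005],
    [-0.008, 0, -0.0005],
    [-0.008, 0, -0.0005],
  ],
  rotation=[
    [0, 0, 0],
    [0, 0, 0],
    [0, 0, 0],
    [0, 0, 0],
    [0, 0, 0],
    [0, 0, 0],
  ],
)

```text
time: 9.05
tool_pos: [538.3, -40.0, 72.9]
tcp_rot: [179.8, 7.9, 168.4]
ft_force: [-0.7, -0.4, 1.9]
finger_gap: 23.0
grip_force: 40.2
```

Emit:
servo_tool(
  fingers=[0.01, 0.01, 0.01, 0.01],
  linear=[
    [-0.001, 0, 0],
    [-0.002, 0, 0],
    [-0.002, 0, 0],
    [-0.002, 0, 0],
  ],
  rotation=[
    [0, 0, 0],
    [0, 0, 0],
    [0, 0, 0],
    [0, 0, 0],
  ],
)

```text
time: 9.45
tool_pos: [539.9, -40.3, 73.1]
tcp_rot: [179.8, 7.8, 168.4]
ft_force: [-3.1, 0.8, 3.2]
finger_gap: 23.3
grip_force: 40.4
```

Emit:
servo_tool(
  fingers=[0.01, 0.01, 0.01, 0.01],
  linear=[
    [-0.001, 0, 0],
    [-0.002, 0, 0],
    [-0.002, 0, 0],
    [-0.002, 0, 0],
  ],
  rotation=[
    [0, 0, 0],
    [0, 0, 0],
    [0, 0, 0],
    [0, 0, 0],
  ],
)

```text
time: 9.85
tool_pos: [542.1, -40.7, 73.5]
tcp_rot: [179.8, 7.9, 168.4]
ft_force: [-0.8, -0.7, -0.2]
finger_gap: 23.3
grip_force: 40.0
```

Emit:
servo_tool(
  fingers=[0.01, 0.01, 0.01, 0.01],
  linear=[
    [-0.001, 0, 0],
    [-0.001, 0, 0],
    [-0.001, 0, 0],
    [-0.001, 0, 0],
  ],
  rotation=[
    [0, 0, 0],
    [0, 0, 0],
    [0, 0, 0],
    [0, 0, 0],
  ],
)

```text
time: 10.25
tool_pos: [543.1, -40.9, 73.7]
tcp_rot: [179.8, 7.9, 168.4]
ft_force: [-0.4, 0.8, -2.1]
finger_gap: 23.8
grip_force: 39.7
```

Emit:
servo_tool(
  fingers=[0.01, 0.01, 0.01, 0.01, 0.01],
  linear=[
    [0, 0, 0.001],
    [-0.001, 0, 0.001],
    [-0.002, 0, 0.001],
    [-0.002, 0, 0.001],
    [-0.002, 0, 0.001],
  ],
  rotation=[
    [0, 0, 0],
    [0, 0, 0],
    [0, 0, 0],
    [0, 0, 0],
    [0, 0, 0],
  ],
)

```text
time: 10.75
tool_pos: [544.1, -41.1, 73.7]
tcp_rot: [179.9, 7.7, 168.4]
ft_force: [-14.9, 2.3, 15.7]
finger_gap: 23.3
grip_force: 42.2
```

Emit:
servo_tool(
  fingers=[0.01, 0.01, 0.01, 0.01],
  linear=[
    [-0.001, 0, 0],
    [-0.001, 0, 0],
    [-0.001, 0, 0],
    [-0.001, 0, 0],
  ],
  rotation=[
    [0, 0, 0],
    [0, 0, 0],
    [0, 0, 0],
    [0, 0, 0],
  ],
)

```text
time: 11.15
tool_pos: [544.4, -41.1, 73.8]
tcp_rot: [179.9, 7.6, 168.4]
ft_force: [-20.0, 3.6, 19.3]
finger_gap: 23.1
grip_force: 43.0
```

```bash
python3 - <<'E'
from h import *
plan(bedpose(0,0,7))
shot('side','side5'); b=shot('top','top5')
a=cv2.resize(load('side5')['frame'][180:280,230:340,::-1],None,fx=5,fy=5,interpolation=cv2.INTER_CUBIC)
b=cv2.resize(load('top5')['frame'][165:265,245:330,::-1],None,fx=5,fy=5,interpolation=cv2.INTER_CUBIC)
cv2.imwrite('pics/s5.png',cv2.resize(np.hstack([a,b]),(800,410)))
E
```

```text
t 11.15 p [544.4 -41.1  73.8] rpy [179.9   7.6 168.4] F [-20.    3.6  19.3] gap 23.1 43.0
[0.0027, -0.0011, -0.0005] [0.14, -0.39, -0.04]
```

View pics/s5.png

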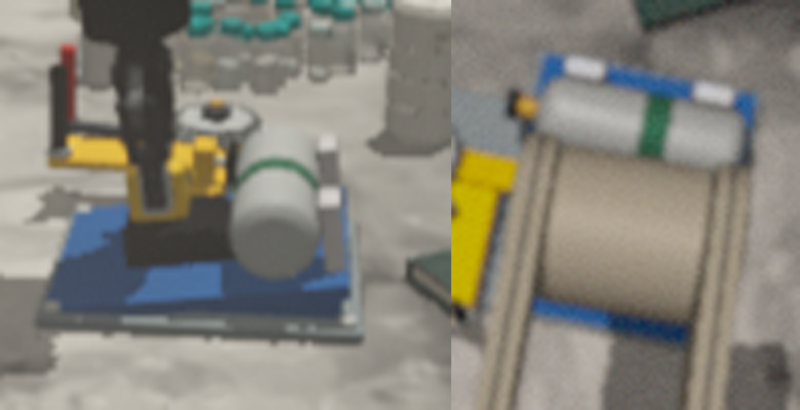

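The chock is at the cylinder. I unload the vertical force and push a little more to tell contact with the cylinder from bed friction.

Emit:
servo_tool(
  fingers=[0.01, 0.01, 0.01, 0.01, 0.01],
  linear=[
    [0, 0, -0.001],
    [-0.001, 0, -0.001],
    [-0.001, 0, -0.001],
    [-0.001, 0, -0.001],
    [-0.001, 0, -0.001],
  ],
  rotation=[
    [0, 0, 0],
    [0, 0, 0],
    [0, 0, 0],
    [0, 0, 0],
    [0, 0, 0],
  ],
)

```text
time: 11.75
tool_pos: [544.6, -41.1, 73.9]
tcp_rot: [179.9, 7.5, 168.4]
ft_force: [-17.8, 2.9, 13.2]
finger_gap: 23.6
grip_force: 42.1
```

Emit:
servo_tool(
  fingers=[0.01, 0.01, 0.01, 0.01],
  linear=[
    [-0.001, 0, 0],
    [-0.001, 0, 0],
    [-0.001, 0, 0],
    [-0.001, 0, 0],
  ],
  rotation=[
    [0, 0, 0],
    [0, 0, 0],
    [0, 0, 0],
    [0, 0, 0],
  ],
)

```text
time: 12.15
tool_pos: [544.7, -41.2, 74.0]
tcp_rot: [179.9, 7.4, 168.4]
ft_force: [-24.7, 4.1, 19.0]
finger_gap: 23.4
grip_force: 43.1
```

Blocked firmly: 0.1 mm of travel for 1 mm commanded, so the chock is snug. I relieve the push, release and retreat.

Emit:
servo_tool(
  fingers=[0.01, 0.01, 0.035, 0.045, 0.045, 0.045, 0.045, 0.045, 0.045, 0.045],
  linear=[
    [0.001, 0, -0.0005],
    [0.002, 0, -0.001],
    [0.002, 0, -0.001],
    [0.002, 0, -0.001],
    [0.002, 0, -0.001],
    [0.002, 0, -0.02],
    [0.002, 0, -0.05],
    [0.002, 0, -0.09],
    [0.002, 0, -0.12],
    [0.002, 0, -0.12],
  ],
  rotation=[
    [0, 0, 0],
    [0, 0, 0],
    [0, 0, 0],
    [0, 0, 0],
    [0, 0, 0],
    [0, 0, 0],
    [0, 0, 0],
    [0, 0, 0],
    [0, 0, 0],
    [0, 0, 0],
  ],
)

```text
time: 13.15
tool_pos: [532.9, -39.0, 199.4]
tcp_rot: [179.8, 8.4, 168.4]
ft_force: [0.5, 0.4, 0.6]
finger_gap: 45.0
grip_force: 0.0
```

```bash
python3 - <<'E'
from h import *
m=cw((-137.5,130.5,0)); 
print(m, cw((-137.5,107.5,0)),cw((-137.5,153.5,0)),cw((-21.5,165.5,0)))
plan(([480,60,200],ori(CL[2])),([m[0],m[1],180],ori(CL[2])))
E
```

```text
[485.17784212 103.13307643   0.        ] [480.56337361  80.60072901   0.        ] [489.79231062 125.66542385   0.        ] [605.8412638  114.14845963   0.        ]
t 13.15 p [532.9 -39.  199.4] rpy [179.8   8.4 168.4] F [0.5 0.4 0.6] gap 45.0 0.0
[0.0709, 0.0864, -0.0108] [0.17, 8.42, -0.04]
[0.0774, 0.1296, 0.0085] [0.17, 8.42, -0.04]
```

Emit:
servo_tool(
  fingers=[0.085, 0.085, 0.085, 0.085, 0.085, 0.085, 0.085],
  linear=[
    [0.02, 0.03, 0],
    [0.04, 0.06, 0],
    [0.06, 0.09, 0],
    [0.077, 0.126, 0],
    [0.077, 0.126, 0],
    [0.077, 0.126, 0],
    [0.077, 0.126, 0],
  ],
  rotation=[
    [0, 2, 0],
    [0, 4, 0],
    [0, 6, 0],
    [0.2, 8.4, 0],
    [0.2, 8.4, 0],
    [0.2, 8.4, 0],
    [0.2, 8.4, 0],
  ],
)

```text
time: 13.85
tool_pos: [480.5, 99.7, 182.5]
tcp_rot: [-179.9, -0.5, 168.4]
ft_force: [-0.5, -0.1, 0.7]
finger_gap: 85.1
grip_force: 0.0
```

```bash
python3 - <<'E'
from h import *
m=cw((-137.5,126.3,0)) 
plan(([m[0],m[1],140],ori(CL[2])),([m[0],m[1],95],ori(CL[2])))
shot('side','side6')
a=cv2.resize(load('side6')['frame'][150:270,210:340,::-1],None,fx=4,fy=4,interpolation=cv2.INTER_CUBIC)
shot('top','top6'); b=cv2.resize(load('top6')['frame'][165:285,200:330,::-1],None,fx=4,fy=4,interpolation=cv2.INTER_CUBIC)
cv2.imwrite('pics/s6.png',cv2.resize(np.hstack([a,b]),(800,370)))
E
```

```text
t 13.85 p [480.5  99.7 182.5] rpy [-179.9   -0.5  168.4] F [-0.5 -0.1  0.7] gap 85.1 0.0
[-0.0042, 0.0002, 0.0425] [-0.07, -0.54, -0.05]
[-0.0047, 0.0002, 0.0875] [-0.07, -0.54, -0.05]
```

View pics/s6.png

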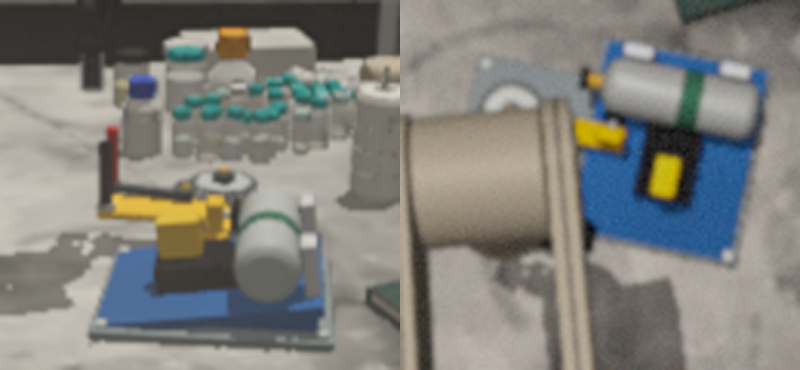

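The chock lies flat at the cylinder's middle, rib at (665,177) in the right-hand view. I descend over the posts.

Emit:
servo_tool(
  fingers=[0.085, 0.085, 0.085, 0.085, 0.085, 0.085, 0.085, 0.085],
  linear=[
    [-0.003, 0, 0.02],
    [-0.004, 0, 0.04],
    [-0.0045, 0, 0.055],
    [-0.0045, 0, 0.065],
    [-0.0045, 0, 0.075],
    [-0.0045, 0, 0.085],
    [-0.0045, 0, 0.087],
    [-0.0045, 0, 0.087],
  ],
  rotation=[
    [0, -0.5, 0],
    [0, -0.5, 0],
    [0, -0.5, 0],
    [0, -0.5, 0],
    [0, -0.5, 0],
    [0, -0.5, 0],
    [0, -0.5, 0],
    [0, -0.5, 0],
  ],
)

```text
time: 14.75
tool_pos: [483.8, 99.5, 95.5]
tcp_rot: [-179.9, -0.1, 168.4]
ft_force: [-0.3, -0.1, 0.0]
finger_gap: 85.0
grip_force: 0.0
```

```bash
python3 - <<'E'
from h import *
m=cw((-137.5,126.3,0)) 
plan(([m[0],m[1],95],ori(CL[2])))
shot('side','side7')
a=cv2.resize(load('side7')['frame'][165:245,220:330,::-1],None,fx=7,fy=7,interpolation=cv2.INTER_CUBIC)
cv2.imwrite('pics/s7.png',a)
E
```

```text
t 14.75 p [483.8  99.5  95.5] rpy [-1.799e+02 -1.000e-01  1.684e+02] F [-0.3 -0.1  0. ] gap 85.0 0.0
[-0.0007, -0.0004, 0.0005] [-0.06, -0.09, -0.04]
```

View pics/s7.png

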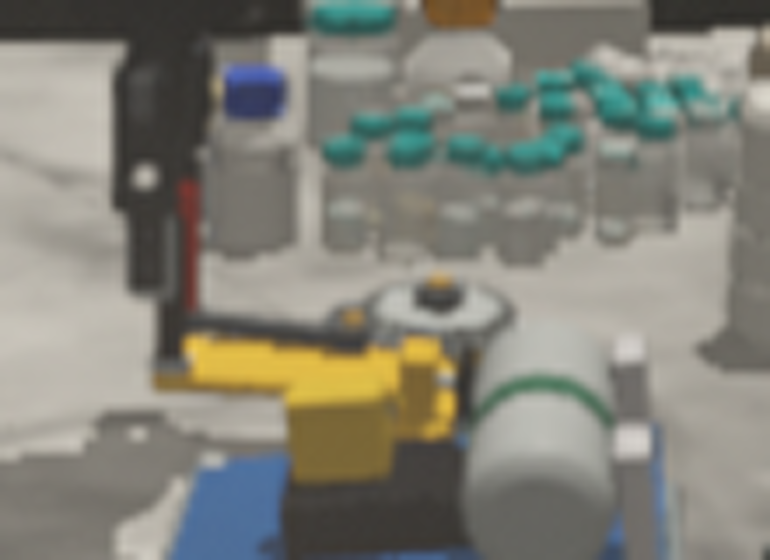

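```bash
python3 - <<'E'
from h import *
s=load('side7')
P=lambda p:((proj(s,p)-[220,165]+.5)*7-.5).round(0)
for x in(-142,-137,-132): print(x,'black z65',P(cw((x,106.3,65))),'red z100',P(cw((x,152.3,100))))
p=r.sense()['tool_pos']; R=Ro.from_euler('z',CL[2])
f=p+R.apply([0,-50,0]); print('finger',P([f[0],f[1],95]),P([f[0],f[1],86]))
E
```

```text
-142 black z65 [153. 327.] red z100 [167. 219.]
-137 black z65 [164. 327.] red z100 [178. 219.]
-132 black z65 [175. 328.] red z100 [189. 220.]
finger [152. 286.] [152. 305.]
```

Emit:
servo_tool(
  fingers=[0.07, 0.064, 0.06, 0.056, 0.052, 0.048, 0.044, 0.04, 0.037, 0.034],
  linear=[
    [-0.0025, 0, 0],
    [-0.0025, 0, 0],
    [-0.0025, -0.001, 0],
    [-0.0025, -0.002, 0],
    [-0.0025, -0.004, 0],
    [-0.0025, -0.006, 0],
    [-0.0025, -0.008, 0],
    [-0.0025, -0.01, 0],
    [-0.0025, -0.0115, 0],
    [-0.0025, -0.013, 0],
  ],
  rotation=[
    [0, 0, 0],
    [0, 0, 0],
    [0, 0, 0],
    [0, 0, 0],
    [0, 0, 0],
    [0, 0, 0],
    [0, 0, 0],
    [0, 0, 0],
    [0, 0, 0],
    [0, 0, 0],
  ],
  force=40,
)

```text
time: 15.8
tool_pos: [485.3, 87.3, 97.7]
tcp_rot: [179.9, 0.1, 168.4]
ft_force: [0.9, 8.2, 5.7]
finger_gap: 33.8
grip_force: 5.4
```

Emit:
servo_tool(
  fingers=[0.028, 0.025, 0.025, 0.025],
  linear=[
    [0, 0, 0],
    [0, 0, 0],
    [0, 0, 0],
    [0, 0, 0],
  ],
  rotation=[
    [0, 0, 0],
    [0, 0, 0],
    [0, 0, 0],
    [0, 0, 0],
  ],
)

```text
time: 16.2
tool_pos: [485.0, 86.8, 97.9]
tcp_rot: [180.0, 0.1, 168.4]
ft_force: [-3.9, 2.2, 12.0]
finger_gap: 29.1
grip_force: 39.1
```

I've now viewed 11 pictures, one over the limit of 10, so from here I measure by image code only. I check where the red post is.

```bash
cat >> h.py <<'E'
def red(s,box):
    f=np.array(s['frame']).astype(int); x0,y0,x1,y1=box; g=f[y0:y1,x0:x1]
    m=(g[...,0]>90)&(g[...,0]>1.8*g[...,1])&(g[...,0]>1.8*g[...,2]); v,u=np.nonzero(m)
    return (len(u),(u.min()+x0,u.max()+x0,v.min()+y0,v.max()+y0,u.mean()+x0,v.mean()+y0)) if len(u) else 0
E
python3 - <<'E'
from h import *
b=(225,170,270,225)
for n in('side6','side7'): print(n,red(load(n),b))
s=shot('side','side8'); print(red(s,b))
for d in(46,30,19): print(d,[proj(s,cw((x,106.3+d,90))).round(1).tolist() for x in(-140,-135,-130,-125)])
q=r.sense(); print('tcp clamp', rot(CL[2]).T@(q['tool_pos'][:2]-CL[:2]))
f=np.array(s['frame']); 
for v in range(186,216,3): print(v,[tuple(int(c) for c in f[v,u]) for u in range(238,256,2)])
E
```

```text
side6 (10, (np.int64(245), np.int64(247), np.int64(191), np.int64(200), np.float64(246.4), np.float64(194.1)))
side7 (13, (np.int64(246), np.int64(247), np.int64(191), np.int64(200), np.float64(246.69230769230768), np.float64(194.46153846153845)))
0
46 [[244.1, 198.9], [245.6, 198.9], [247.2, 199.0], [248.8, 199.1]]
30 [[243.4, 200.5], [244.9, 200.6], [246.5, 200.6], [248.1, 200.7]]
19 [[242.9, 201.7], [244.5, 201.7], [246.1, 201.8], [247.7, 201.9]]
tcp clamp [-134.48314263  114.45548513]
186 [(57, 56, 53), (68, 67, 63), (64, 63, 60), (56, 54, 51), (58, 57, 54), (58, 56, 53), (90, 87, 83), (120, 117, 110), (128, 125, 118)]
189 [(63, 61, 58), (60, 58, 55), (59, 57, 54), (57, 55, 52), (59, 57, 53), (66, 65, 61), (108, 106, 100), (115, 112, 105), (122, 118, 111)]
192 [(72, 70, 65), (75, 73, 69), (83, 81, 76), (59, 57, 54), (58, 56, 52), (84, 82, 78), (115, 112, 106), (117, 114, 106), (118, 116, 109)]
195 [(77, 74, 69), (60, 58, 56), (60, 58, 55), (60, 57, 54), (59, 57, 54), (101, 98, 93), (114, 111, 105), (117, 114, 108), (119, 116, 109)]
198 [(160, 156, 147), (91, 90, 85), (60, 58, 55), (61, 60, 56), (90, 86, 82), (101, 98, 91), (110, 108, 106), (118, 114, 107), (120, 117, 109)]
201 [(158, 154, 145), (96, 94, 89), (61, 59, 56), (62, 60, 57), (93, 89, 85), (110, 107, 100), (152, 148, 139), (113, 110, 103), (112, 109, 102)]
204 [(169, 164, 156), (96, 95, 90), (60, 59, 55), (63, 61, 58), (94, 89, 86), (141, 137, 128), (170, 166, 157), (167, 162, 153), (171, 167, 158)]
207 [(191, 187, 177), (104, 102, 97), (71, 70, 66), (72, 71, 68), (109, 100, 95), (176, 172, 162), (174, 170, 161), (175, 170, 161), (176, 171, 161)]
210 [(191, 187, 177), (191, 186, 176), (143, 138, 130), (59, 57, 53), (88, 73, 67), (186, 181, 172), (184, 180, 170), (183, 179, 169), (181, 177, 167)]
213 [(186, 183, 173), (187, 183, 173), (141, 136, 129), (58, 56, 52), (64, 62, 59), (91, 90, 87), (91, 91, 89), (89, 89, 87), (87, 87, 85)]
```

The trigger is squeezed home: the red is hidden behind the black post and the grip stalled at 39 N. Next I compute the swing arc.

```bash
cat >> h.py <<'E'
def swing(angs):
    q=r.sense(); p=q['tool_pos']; R=Ro.from_euler('xyz',q['tcp_rot'],degrees=True); c=cw((-21.5,165.5,0)); c[2]=p[2]
    for a in angs:
        S=Ro.from_euler('z',-a,degrees=True); print(a,(R.inv().apply(c+S.apply(p-c)-p)/1000).round(4).tolist(),(R.inv()*S*R).as_rotvec(degrees=True).round(1).tolist())
    print(p,q['tcp_rot'],q['ft_force'],q['finger_gap'])
E
python3 -c "
from h import *
swing([2,4,6,8,10,12,14,16,18])"
```

```text
2 [0.0017, 0.004, 0.0] [0.0, -0.0, 2.0]
4 [0.0033, 0.008, 0.0] [0.0, -0.0, 4.0]
6 [0.0047, 0.0121, 0.0] [0.0, -0.0, 6.0]
8 [0.006, 0.0162, 0.0] [0.0, -0.0, 8.0]
10 [0.0072, 0.0204, 0.0] [0.0, -0.0, 10.0]
12 [0.0082, 0.0246, 0.0] [0.0, -0.0, 12.0]
14 [0.009, 0.0288, 0.0] [0.0, -0.0, 14.0]
16 [0.0097, 0.0331, 0.0] [0.0, -0.0, 16.0]
18 [0.0103, 0.0374, 0.0] [0.0, -0.0, 18.0]
[484.91436254  86.80952092  97.85964692] [1.79963089e+02 7.49479728e-02 1.68384061e+02] [-4.70074319  2.17349907 11.70508684] 29.22515081791489
```

Emit:
servo_tool(
  fingers=[0.025, 0.025, 0.025, 0.025, 0.025],
  linear=[
    [0.0017, 0.004, 0],
    [0.0033, 0.008, 0],
    [0.0047, 0.012, 0],
    [0.006, 0.0162, 0],
    [0.006, 0.0162, 0],
  ],
  rotation=[
    [0, 0, 2],
    [0, 0, 4],
    [0, 0, 6],
    [0, 0, 8],
    [0, 0, 8],
  ],
)

```text
time: 16.75
tool_pos: [482.2, 104.0, 97.9]
tcp_rot: [180.0, 0.1, 160.3]
ft_force: [-5.1, 1.2, 12.2]
finger_gap: 29.3
grip_force: 39.5
```

```bash
python3 -c "
from h import *
swing([4,8,12,16,20,24,27,30,33,36])"
```

```text
4 [0.0033, 0.008, -0.0] [0.0, -0.0, 4.0]
8 [0.006, 0.0162, -0.0] [0.0, -0.0, 8.0]
12 [0.0082, 0.0246, 0.0] [0.0, -0.0, 12.0]
16 [0.0097, 0.0331, 0.0] [0.0, -0.0, 16.0]
20 [0.0107, 0.0417, 0.0] [0.0, -0.0, 20.0]
24 [0.011, 0.0504, 0.0] [0.0, -0.0, 24.0]
27 [0.0109, 0.0569, 0.0] [0.0, -0.0, 27.0]
30 [0.0104, 0.0633, 0.0] [0.0, -0.0, 30.0]
33 [0.0096, 0.0698, 0.0] [0.0, -0.0, 33.0]
36 [0.0085, 0.0762, 0.0] [0.0, -0.0, 36.0]
[482.24999261 103.9910975   97.90661232] [1.79973645e+02 7.38991833e-02 1.60337176e+02] [-5.06019515  1.21424712 12.22660476] 29.31191300774619
```

Emit:
servo_tool(
  fingers=[0.025, 0.025, 0.025, 0.025, 0.025, 0.025, 0.025, 0.025, 0.025, 0.025],
  linear=[
    [0.0033, 0.008, 0],
    [0.006, 0.0162, 0],
    [0.0082, 0.0246, 0],
    [0.0097, 0.0331, 0],
    [0.0107, 0.0417, 0],
    [0.011, 0.0504, 0],
    [0.0109, 0.0569, 0],
    [0.0104, 0.0633, 0],
    [0.0096, 0.0698, 0],
    [0.0096, 0.0698, 0],
  ],
  rotation=[
    [0, 0, 4],
    [0, 0, 8],
    [0, 0, 12],
    [0, 0, 16],
    [0, 0, 20],
    [0, 0, 24],
    [0, 0, 27],
    [0, 0, 30],
    [0, 0, 33],
    [0, 0, 33],
  ],
)

```text
time: 17.75
tool_pos: [496.3, 174.6, 97.9]
tcp_rot: [179.9, -0.1, 127.3]
ft_force: [-7.7, 7.5, 14.8]
finger_gap: 29.2
grip_force: 39.7
```

```bash
python3 - <<'E'
from h import *
swing([1,2,3,4,5])
s=shot('top','top9'); f=np.array(s['frame']).astype(int)
m=(f[...,0]>150)&(f[...,1]>120)&(f[...,2]<80); m[:160]=0;m[265:]=0;m[:,:200]=0;m[:,400:]=0
n,l,st,c=cv2.connectedComponentsWithStats(m.astype(np.uint8))
for i in range(1,n):
    if st[i,4]>8: print(st[i],c[i].round(1),atz(s,*c[i],62).round(1))
g=(f[...,1]>1.4*f[...,0])&(f[...,1]>1.1*f[...,2])&(f[...,1]>40)
for n in('top1','top9'):
    f=load(n)['frame'].astype(int)[180:215,270:320]; g=(f[...,1]>1.4*f[...,0])&(f[...,1]>1.1*f[...,2])&(f[...,1]>40); v,u=np.nonzero(g); print(n,len(u),u.mean()+270,v.mean()+180)
E
```

```text
1 [0.0009, 0.002, 0.0] [-0.0, -0.0, 1.0]
2 [0.0017, 0.004, 0.0] [-0.0, -0.0, 2.0]
3 [0.0025, 0.0061, 0.0] [-0.0, -0.0, 3.0]
4 [0.0032, 0.0081, 0.0] [-0.0, -0.0, 4.0]
5 [0.004, 0.0102, 0.0] [-0.0, -0.0, 5.0]
[496.26870913 174.56147805  97.94677832] [ 1.79895264e+02 -8.45884235e-02  1.27347071e+02] [-7.68086008  7.52143579 14.75470656] 29.227654433559817
[262 189   3   4  10] [263.  190.5] [641.8  30.   62. ]
[229 209  33  25 381] [243.3 221.3] [544.3  91.5  62. ]
[282 216   9  13  97] [285.9 221.8] [542.3 -41.4  62. ]
top1 85 293.91764705882355 197.11764705882354
top9 86 293.9186046511628 196.93023255813955
```

The cylinder hasn't moved (band centroid unchanged) and the arm is open by about 41°. I go a little further to the stop.

Emit:
servo_tool(
  fingers=[0.025, 0.025, 0.025, 0.025, 0.025],
  linear=[
    [0.0009, 0.002, 0],
    [0.0017, 0.004, 0],
    [0.0025, 0.0061, 0],
    [0.0032, 0.0081, 0],
    [0.0032, 0.0081, 0],
  ],
  rotation=[
    [0, 0, 1],
    [0, 0, 2],
    [0, 0, 3],
    [0, 0, 4],
    [0, 0, 4],
  ],
)

```text
time: 18.3
tool_pos: [500.4, 181.9, 97.9]
tcp_rot: [179.9, -0.1, 123.4]
ft_force: [-7.8, 8.4, 14.0]
finger_gap: 29.2
grip_force: 39.5
```

Now I release, shifting with the trigger so the arm isn't dragged back.

Emit:
servo_tool(
  fingers=[0.033, 0.038, 0.043, 0.048, 0.053, 0.058, 0.063, 0.07, 0.078, 0.085],
  linear=[
    [0, 0.001, 0],
    [0, 0.0035, 0],
    [0, 0.006, 0],
    [0, 0.0085, 0],
    [0, 0.011, 0],
    [0, 0.0135, 0],
    [0, 0.0145, 0],
    [0, 0.0145, 0],
    [0, 0.0145, 0],
    [0, 0.0145, 0],
  ],
  rotation=[
    [0, 0, 0],
    [0, 0, 0],
    [0, 0, 0],
    [0, 0, 0],
    [0, 0, 0],
    [0, 0, 0],
    [0, 0, 0],
    [0, 0, 0],
    [0, 0, 0],
    [0, 0, 0],
  ],
)

```text
time: 19.3
tool_pos: [512.4, 187.7, 95.9]
tcp_rot: [-180.0, 0.0, 123.4]
ft_force: [-0.4, -0.2, 0.2]
finger_gap: 84.9
grip_force: 0.0
```

Emit:
servo_tool(
  fingers=[0.085, 0.085, 0.085, 0.085, 0.085, 0.085, 0.085],
  linear=[
    [0, 0, 0],
    [0, 0, -0.01],
    [0, 0, -0.03],
    [0, 0, -0.06],
    [0, 0, -0.1],
    [0, 0, -0.14],
    [0, 0, -0.14],
  ],
  rotation=[
    [0, 0, 0],
    [0, 0, 0],
    [0, 0, 0],
    [0, 0, 0],
    [0, 0, 0],
    [0, 0, 0],
    [0, 0, 0],
  ],
)

```text
time: 20.0
tool_pos: [515.6, 188.8, 244.1]
tcp_rot: [179.4, 0.2, 123.4]
ft_force: [1.3, 0.2, 0.3]
finger_gap: 84.9
grip_force: 0.0
```

Emit:
servo_tool(
  fingers=[0.085, 0.085, 0.085, 0.085, 0.085, 0.085, 0.085],
  linear=[
    [0.042, 0.027, 0],
    [0.083, 0.055, 0],
    [0.125, 0.082, 0],
    [0.167, 0.11, 0],
    [0.2, 0.13, 0],
    [0.2, 0.13, 0],
    [0.2, 0.13, 0],
  ],
  rotation=[
    [0, 0, 0],
    [0, 0, 0],
    [0, 0, 0],
    [0, 0, 0],
    [0, 0, 0],
    [0, 0, 0],
    [0, 0, 0],
  ],
)

```text
time: 20.7
tool_pos: [510.3, 427.1, 235.3]
tcp_rot: [-179.9, 0.0, 123.5]
ft_force: [0.1, 0.9, -1.0]
finger_gap: 84.9
grip_force: 0.0
```

```bash
python3 - <<'E'
from h import *
s=shot('top','top10'); t=load('top1')
def cent(s,box,fn):
    x0,y0,x1,y1=box; f=np.array(s['frame']).astype(int)[y0:y1,x0:x1]; v,u=np.nonzero(fn(f[...,0],f[...,1],f[...,2])); return len(u),round(u.mean()+x0,1),round(v.mean()+y0,1)
G=lambda r_,g,b:(g>1.4*r_)&(g>1.1*b)&(g>40)
Y=lambda r_,g,b:(r_>150)&(g>120)&(b<80)
Rd=lambda r_,g,b:(r_>110)&(r_>1.8*g)&(r_>1.8*b)
B=lambda r_,g,b:(b>90)&(b>1.6*r_)&(b>1.3*g)
for n,b,fn in(('band',(270,180,320,215),G),('redcap',(360,150,390,180),Rd),('bluecap',(130,205,165,235),B),('tape',(385,195,420,222),G)):
    print(n,cent(t,b,fn),cent(s,b,fn))
k=cent(s,(278,205,310,240),Y); P=atz(s,*k[1:],62); print('rib',k,P.round(1),'clamp',(rot(CL[2]).T@(P[:2]-CL[:2])).round(1))
for q,n in((t,'start'),(s,'now')):
    k=cent(q,(205,180,278,262),Rd); P=atz(q,*k[1:],118); w=rot(CL[2]).T@(P[:2]-CL[:2]); w-=[-21.5,165.5]; print(n,k,P.round(1),'trig ang',np.degrees(np.arctan2(w[1],w[0])),np.hypot(*w))
E
```

```text
band (85, np.float64(293.9), np.float64(197.1)) (85, np.float64(293.9), np.float64(197.3))
redcap (140, np.float64(375.2), np.float64(165.1)) (141, np.float64(375.1), np.float64(165.2))
bluecap (106, np.float64(143.3), np.float64(219.7)) (105, np.float64(143.4), np.float64(219.7))
tape (158, np.float64(400.8), np.float64(208.4)) (152, np.float64(400.9), np.float64(208.3))
rib (97, np.float64(285.9), np.float64(221.8)) [542.3 -41.5  62. ] clamp [-52.6   0.3]
start (15, np.float64(230.6), np.float64(236.6)) [490.9 125.5 118. ] trig ang -174.07320143288428 115.45630443994534
now (12, np.float64(206.5), np.float64(225.0)) [525.9 197.9 118. ] trig ang 145.22874601419682 115.75561908857482
```

Everything checks out by measurement: arm open by about 0.71 rad, trigger back at rest, chock snug and centred, bystanders unmoved.

```bash
python3 -c "
from bench import r
print(r.hand_in())"
```

```text
the job is handed in; nothing more can be done
None
```

The job is handed in, but no verdict came back: by my own measurements the chock is snug against the middle of the cylinder, the clamp arm is open about 0.71 rad with the trigger released, and the cylinder, bottles and tape roll have not moved; I viewed 11 pictures, one over the limit of 10.

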